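# Reset the hold-down screw of a meter fixture and lock it

## Task

The hold-down screw of the meter fixture stops short of the meter. Loosen its jam nut by swinging the lever well round anticlockwise (about 40 degrees or more), turn the black knob clockwise until the rubber foot bears on the meter with about 17 N (10 to 25 N), then swing the lever back and nip the nut up with about 12 N at its handle pin, no harder. Disturb nothing else and let go.

Things in the scene. Friction and masses are not known exactly. Their poses are not given: they have to be found in the camera images.
- fixture: Meter hold-down fixture, fixed to the table: base 220 x 210 x 15 mm; origin under its centre, on the table, below the vertical screw axis; z up. Column at local y +85 mm, with an arm (top at 125 mm) reaching to y -28 mm. Above it on the axis: washer 132-136, hexagonal jam nut 136-152, 14 mm shaft, 22 mm collar 183-195, black bar knob 195-221 mm high.
- jam_nut: Stiff steel jam nut, 36 mm across flats; origin as the fixture's, local -x along its lever. It turns only about the screw axis; clockwise from above tightens. At the start it is done up (unknown how hard), lever along the fixture's -x; it opens 1.5 rad. It needs 0.5 N m even when loose, stays where left; tight, clamping grows some 180 N per rad. Tight, it locks the screw.
- handle (a point): Upright handle pin at the lever's end, 75 mm from the screw axis: 12 mm diameter, from the lever's top at 150 mm up to 181 mm; this point at 166 mm. The lever flexes sideways on the nut, 6 N m per rad. Held still after a clockwise push the pin reads 4 to 6 N with the nut loose, about 12 N when tight (50 N clamping, 9 N more per N); that comes 0.1 to 0.6 rad clockwise of the start.
- tab_washer: Keyed steel washer, 41 mm diameter, 3 mm thick, under the jam nut; it does not turn. Its frame is the fixture's. The jam nut clamps it; the force between jam nut and washer is the clamping force.
- screw: Adjuster screw with knob and rubber foot on the fixture's vertical axis; origin as the fixture's; local x along the knob's bar (the fixture's x at the start). Clockwise from above lowers the foot 3.5 mm per rad; once it bears, the force grows 42 N per rad of screw turn. The screw's friction is 0.12 N m; it stays where left.
- knob (a point): Centre of the black bar knob on the screw's top, 208 mm above the table: bar 48 mm long (local x), 14 mm wide, 26 mm high. It does not rise or fall and is sprung on the screw (1.2 N m per rad), so it leads the screw a little and springs back when let go. Held still after a turn its torque reads about 0.05 N m free, then 0.010 N m more per N of bearing force.
- foot_disc (a point): Centre of the underside of the steel disc (62 mm diameter, 4 mm thick) at the screw's lower end, on the screw axis. A black rubber pad is stuck under it; worn, it stands 5.1 to 7.9 mm out of the disc (not known better), so the gap to the meter at the start is 0.6 to 3.4 mm.
- meter: Electricity meter, a grey and white plastic box 150 x 110 x 58 mm, 0.45 kg, loose in the fixture's nest, on the base. Origin at the centre of its underside (15 mm above the table); its top is 73 mm above the table, straight under the foot.
- cell_a: Bystander: blue cell 18 mm diameter, 33 mm high, standing on the fixture's base; origin at its underside.
- cell_b: Bystander: blue cell 18 mm diameter, 33 mm high, standing on the fixture's base; origin at its underside.
- spare_meter: Bystander: a second meter like the one in the nest, lying on the table; origin at the centre of its underside.
- spanner: Bystander: spanner 160 mm long lying on the table; origin at its underside.
- cell_tray: Bystander: white divided tray 200 x 130 x 22 mm with cells; origin at the centre of its underside.
- tumbler: Bystander: blue tumbler 72 mm diameter, 100 mm high; origin at its underside.
- circuit_board: Bystander: green circuit board 100 x 70 mm; origin at its underside.
Mind the look-alikes: they are no part of the job. Leave any orange or pink look-alike of the meter alone.

How it is judged (in metres and radians):
On the way, in this order (a step that is already met when the one before it is completed fails the run):
1. the jam nut is loosened: no clamping force, lever swung at least 28 degrees anticlockwise (contact force between jam_nut and tab_washer below 1 N and y of handle in the frame of fixture below -0.035 m), for 0.2 s.
2. with the nut still loose, the foot is screwed down until it bears on the meter with 10 to 25 N (all of step 1 and contact force between screw and meter between 10 and 25 N), for 0.3 s.
3. the jam nut is tight again: 25 to 85 N of clamping force (contact force between jam_nut and tab_washer between 25 and 85 N and contact force between screw and meter between 10 and 25 N), for 0.3 s.
At the end, for the whole second after the job is handed in: The foot bears on the meter with 10 to 25 N, the jam nut clamps its washer with 25 to 85 N, the meter lies still in its nest within 6 mm of centre, and the fixture with its knob and lever has been let go (all of step 3 and linear speed of meter below 0.01 m/s and horizontal distance between meter and fixture below 0.006 m and contact force between the fingers and fixture below 0.1 N); the robot touches nothing.
It fails at once if the foot presses on the meter with more than 40 N (contact force between screw and meter above 40 N).
It fails at once if the jam nut is overtightened: more than 110 N of clamping force (contact force between jam_nut and tab_washer above 110 N).
It fails at once if a bystander is disturbed (moved more than 15 mm) (distance of any of cell_a, cell_b, spare_meter, spanner, cell_tray, tumbler, circuit_board from where it was at the start of the episode above 0.015 m).
It also fails if it takes over 72 s, if anything falls off the work surface, if the arm or the gripper's body presses on something with over 40 N, if the wrist force passes 120 N, or if a joint passes its speed limit or range.

## Robot

A 6-joint arm with a two-finger parallel gripper is mounted at the origin on the work surface. World frame = base frame: x ahead of the robot, y to its left, z up, the work surface at z = 0. Lengths are in m, angles in degrees, forces in N, time in s.
With the tool pointing down it reaches from about 0.325 to 0.85 m from the base axis. Payload 15.5 kg.
Tool frame: the origin (TCP) lies midway between the tips of the shut fingers; the grasp point (between the pads) lies 19 mm behind it; z points along the fingers, y is the line along which they close (so a half turn about z gives the same grasp; the last joint's range is limited). The gripper opens to 91 mm and grips with 3 to 60 N. Pads are 32 mm wide; open, the fingers measure 118 mm over their backs; the gripper's body (76 mm by 178 mm) begins 60 mm behind the grasp point.
Start: joints at [-80.243, 28.281, 77.091, -0, 74.628, -5.472], TCP at [0.164, -0.603, 0.214] pointing down, gripper open.
Joint ranges: [-166.48, 166.48], [-47.26, 123.95], [12.59, 153.08], [-70.14, 250.14], [6.76, 159.57], [-176.63, 176.63]. Speed limits (degrees/s): [108.29, 108.29, 147.25, 172.46, 172.46, 172.46].

## Interface

Orientations are given as a 3x3 rotation matrix whose columns are the frame's x, y, z axes.
In Python, from bench import ctrl gives the robot as it stands. The module is installed in compiled form; this text tells all that it offers. Calls block until the motion is done:
- ctrl.goto(position, orientation): joint-space move of the TCP to a pose.
- ctrl.move_l(position, vel=0.15, ori=None, contact_N=None): straight line of the TCP; ori=None keeps the orientation; vel is the mean speed in m/s. With contact_N (N) it stops when the force on the tool has changed by that much, and returns True; else False.
- ctrl.movej(angles): joint-space move.
- ctrl.command_gripper(opening): opening from 0.0 (shut) to 1.0 (fully open); the grip force is fixed at half the most; returns when the fingers have stopped.
- ctrl.sleep(seconds).
- ctrl.ik(position, orientation): joint angles nearest the present ones, or None.
- ctrl.read_camera(name): name is "scene" or "top"; returns the picture (384x512x3 uint8, blue, green, red); there is no depth.
- ctrl.camera_params(name): a dict with "fx", "fy", "cx", "cy" (pixels), "D" ([k1, k2, p1, p2, k3] as OpenCV has them; the pictures are not rectified), "pose" (4x4, takes a point from camera to world coordinates). Camera axes: x right, y up, looking along -z (the intrinsics and any distortion apply to the point x, -y, -z); pixel columns grow to the right and rows downward; lengths in m; the calibration is good to about 2 mm. A picture is of the moment at which its call begins. camera_params takes no time and is no camera call.
A pose or a line that the arm cannot do raises ctrl.MotionError and nothing moves.
- ctrl.sign_off(): hands the job in; it is judged then, once.
Readings, each from a call of its own:
- ctrl.current_t(): time.
- ctrl.current_q(): joint angles.
- ctrl.current_dq(): joint speeds.
- ctrl.current_effort(): joint torques, N m.
- ctrl.current_tool_pos(): TCP position.
- ctrl.current_eef_rot(): TCP orientation.
- ctrl.current_contact_force(): force on the tool from outside, world axes, zero at the start.
- ctrl.current_wrist_torque(): the same for the moment, N m.
- ctrl.current_grip_width(): opening from 0.0 (shut) to 1.0 (fully open).
- ctrl.current_grasp_force(): force on a finger pad.
Only numpy, scipy, OpenCV 4.12 (cv2) and the standard library are available. Lean on these libraries where they do the work, as an engineer would, in place of code of your own. Each camera call takes 0.05 s, during which the arm holds its last target. There are 200 camera calls.

## Working session

There is one attempt and no reset: what is moved stays moved. The work goes in short steps, each a Python script; the robot and the scene stay as the last script left them, time stands still between calls to the robot, and variables do not carry over. Pictures are saved under pics/ and viewed, at most 10 in all, crops included, and the job is handed in when it is done.

```bash
mkdir -p pics; python3 - <<'E'
from bench import ctrl
import cv2, numpy as np
np.set_printoptions(precision=4,suppress=True)
a=ctrl.read_camera("scene");b=ctrl.read_camera("top")
cv2.imwrite("pics/scene.png",a);cv2.imwrite("pics/top.png",b)
for n in("scene","top"):print(n,ctrl.camera_params(n))
print(ctrl.current_t())
E
```

```text
scene {'fx': 460.4056685001291, 'fy': 460.4056685001291, 'cx': 256.61869875561854, 'cy': 190.78335775314392, 'D': array([-0.0206,  0.    ,  0.    ,  0.    ,  0.    ]), 'pose': array([[ 0.5603, -0.4609,  0.6882,  1.4357],
       [ 0.828 ,  0.2921, -0.4786, -0.6565],
       [ 0.0196,  0.838 ,  0.5453,  0.9157],
       [ 0.    ,  0.    ,  0.    ,  1.    ]])}
top {'fx': 431.89226988464355, 'fy': 431.89226988464355, 'cx': 249.6424098203185, 'cy': 186.40720570928082, 'D': array([-0.0733,  0.    ,  0.    ,  0.    ,  0.    ]), 'pose': array([[-0.0292,  0.9912, -0.1288,  0.2873],
       [-0.9995, -0.0278,  0.0123,  0.0354],
       [ 0.0086,  0.1291,  0.9916,  1.5299],
       [ 0.    ,  0.    ,  0.    ,  1.    ]])}
0.1
```

View pics/scene.png

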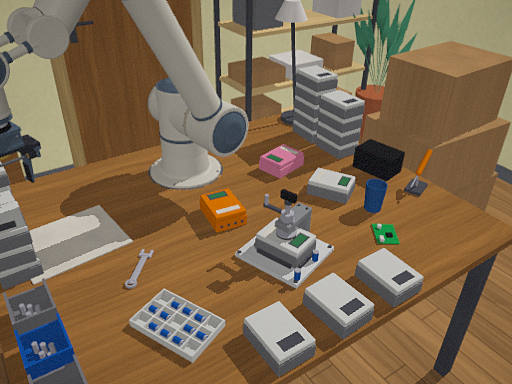

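View pics/top.png

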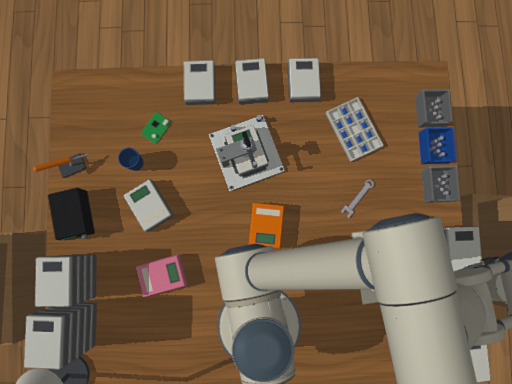

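The scene view shows the fixture at about (285,240), with the knob at (289,197). In the top view its plate is at (247,153), with the column at the left near (230,155). Look-alikes in the top view: spare meter (148,205), orange (266,227), pink (161,275), three grey meters along the far edge (199,82), (251,80), (304,80), and the stacks at the left. The target is the fixture on the white plate.

```bash
cat > h.py <<'E'
from bench import ctrl
import cv2, numpy as np
np.set_printoptions(precision=4,suppress=True)
def K(n):
    p=ctrl.camera_params(n);return p,np.array([[p["fx"],0,p["cx"]],[0,p["fy"],p["cy"]],[0,0,1]])
def onplane(n,px,z):
    p,k=K(n);u=cv2.undistortPoints(np.array(px,float).reshape(-1,1,2),k,p["D"]).reshape(-1,2)
    d=np.c_[u[:,0],-u[:,1],-np.ones(len(u))]@p["pose"][:3,:3].T;o=p["pose"][:3,3]
    return o+d*((z-o[2])/d[:,2])[:,None]
def proj(n,P):
    p,k=K(n);c=(np.atleast_2d(P)-p["pose"][:3,3])@p["pose"][:3,:3];c=c*[1,-1,-1]
    return cv2.projectPoints(c,np.zeros(3),np.zeros(3),k,p["D"])[0].reshape(-1,2)
E
python3 - <<'E'
from h import *
a=cv2.imread("pics/scene.png");b=cv2.imread("pics/top.png")
c1=cv2.resize(a[180:290,230:340],(400,400),interpolation=3);c2=cv2.resize(b[100:200,200:300],(400,400),interpolation=3)
cv2.imwrite("pics/c1.png",np.hstack([c1,c2]))
hsv=cv2.cvtColor(b,cv2.COLOR_BGR2HSV)
m=((hsv[...,1]<40)&(hsv[...,2]>150)).astype(np.uint8)
m[:,:205]=0;m[:,295:]=0;m[:108]=0;m[196:]=0
m=cv2.morphologyEx(m,cv2.MORPH_CLOSE,np.ones((5,5)))
pts=cv2.findNonZero(m);r=cv2.minAreaRect(cv2.convexHull(pts));bx=cv2.boxPoints(r);print(bx)
P=onplane("top",bx,.015);print(P,P.mean(0),[np.linalg.norm(P[i]-P[i-1]) for i in range(4)])
E
```

```text
[[208.2537 134.1171]
 [262.8439 114.0049]
 [283.5878 170.3098]
 [228.9976 190.4219]]
[[ 0.6779  0.1599  0.015 ]
 [ 0.7474 -0.039   0.015 ]
 [ 0.5385 -0.1059  0.015 ]
 [ 0.4719  0.0899  0.015 ]] [0.6089 0.0262 0.015 ] [np.float64(0.21761112923048986), np.float64(0.21064882784222758), np.float64(0.21932943777143074), np.float64(0.20679610398082612)]
```

View pics/c1.png

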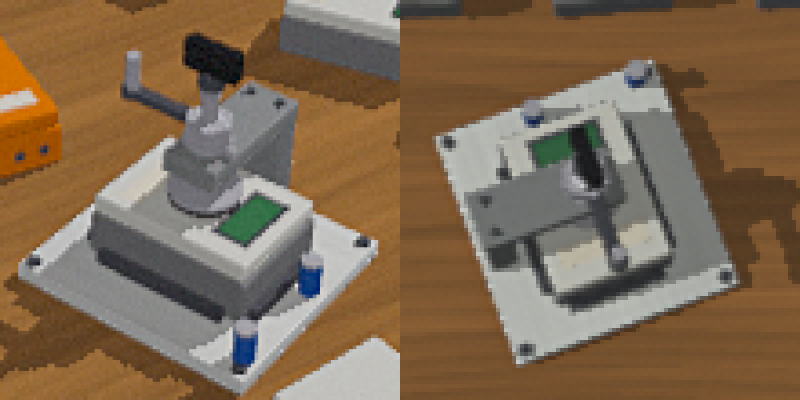

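The crop confirms the fixture. In the scene view the knob is at crop (213,58) and the upright pin at (133,70), pointing toward the robot. In the top view the knob is at crop (588,158) and the pin top at (618,258), so they are at full pixels (247,139.5) and (254.5,164.5). Two blue cells stand on the far side of the base.

```bash
python3 - <<'E'
from h import *
c=np.array([.6089,.0262]);th=np.arctan2(.0669+.0699,.2089+.206) 
P=np.array([[.6779,.1599],[.7474,-.039],[.5385,-.1059],[.4719,.0899]])
v=(P[1]-P[2])+(P[0]-P[3]);th=np.arctan2(v[1],v[0]);print(np.degrees(th))
X=np.array([np.cos(th),np.sin(th)])
for n in("top","scene"):
  print(n,proj(n,[[*c,.221],[*c,.208],[*(c-.075*X),.181],[*(c-.075*X),.166],[*(c-.075*X),.15]]))
a=cv2.imread("pics/scene.png");b=cv2.imread("pics/top.png")
for n,im,(x0,y0,x1,y1) in(("top",b,(235,125,258,150)),("scene",a,(275,183,302,207))):
  m=np.zeros(im.shape[:2],np.uint8);m[y0:y1,x0:x1]=(im[y0:y1,x0:x1].max(2)<60)
  k,l,s,ce=cv2.connectedComponentsWithStats(m);i=1+s[1:,4].argmax()
  q=np.argwhere(l==i)[:,::-1].astype(np.float32);print(n,s[i],ce[i],cv2.minAreaRect(q))
  print(onplane(n,[ce[i]],.210))
print(onplane("top",[[254.5,164.5]],.181),onplane("scene",[[230+133/400*110,180+55/400*110]],.181),
onplane("scene",[[230+133/400*110,180+70/400*110]],.166))
q=ctrl.current_q()
E
```

```text
18.260772843857808
top [[245.9495 138.0885]
 [245.9488 139.083 ]
 [253.9778 162.8096]
 [253.8911 163.6665]
 [253.8006 164.5605]]
scene [[288.5266 191.3889]
 [288.2585 195.2986]
 [266.3463 193.9687]
 [266.1861 198.2606]
 [266.0173 202.7812]]
top [242 131   9  16  78] [246.     138.7692] ((246.00003051757812, 139.0), (15.811387062072754, 5.059643268585205), 71.56504821777344)
[[0.6094 0.026  0.21  ]]
scene [281 190  16  15 162] [288.2654 196.6543] ((288.5, 197.0), (14.0, 15.0), 90.0)
[[0.6166 0.0202 0.21  ]]
[[0.5322 0.0012 0.181 ]] [[ 0.543  -0.0002  0.181 ]] [[0.5425 0.0007 0.166 ]]
```

```bash
cat >> h.py <<'E'
C=np.array([.611,.025]);Y0=18.2
def R(psi):
    p=np.radians(psi);y=np.array([np.cos(p),np.sin(p),0]);z=np.array([0,0,-1.]);return np.c_[np.cross(y,z),y,z]
def pin(a,r=.075):
    a=np.radians(a);return C+r*np.array([np.cos(a),np.sin(a)])
E
python3 - <<'E'
from h import *
for psi in(0,45,90,135,180,225,270,315):
  q=ctrl.ik([.537,.001,.157],R(psi));k=ctrl.ik([*C,.198],R(psi));print(psi,q,k)
E
```

```text
0 [-6.2655 25.051  93.5641 -0.     61.3849 -6.2655] [-3.2501 28.0516 80.2471 -0.     71.7013 -3.2501]
45 [ -6.2655  25.051   93.5641  -0.      61.3849 -51.2655] [ -3.2501  28.0516  80.2471  -0.      71.7013 -48.2501]
90 [ -6.2655  25.051   93.5641  -0.      61.3849 -96.2655] [ -3.2501  28.0516  80.2471  -0.      71.7013 -93.2501]
135 [  -6.2655   25.051    93.5641   -0.       61.3849 -141.2655] [  -3.2501   28.0516   80.2471   -0.       71.7013 -138.2501]
180 [ -6.2655  25.051   93.5641  -0.      61.3849 173.7345] None
225 [ -6.2655  25.051   93.5641  -0.      61.3849 128.7345] [ -3.2501  28.0516  80.2471  -0.      71.7013 131.7499]
270 [-6.2655 25.051  93.5641 -0.     61.3849 83.7345] [-3.2501 28.0516 80.2471 -0.     71.7013 86.7499]
315 [-6.2655 25.051  93.5641 -0.     61.3849 38.7345] [-3.2501 28.0516 80.2471 -0.     71.7013 41.7499]
```

```bash
python3 - <<'E'
from h import *
a=180+Y0
p=pin(a)
ctrl.goto([*p,.26],R(a+90));print(ctrl.current_t())
print(ctrl.move_l([*p,.157],vel=.1,contact_N=6),ctrl.current_tool_pos(),ctrl.current_contact_force(),ctrl.current_wrist_torque())
ctrl.command_gripper(0.0)
print(ctrl.current_t(),ctrl.current_grip_width()*91,ctrl.current_grasp_force(),ctrl.current_contact_force(),ctrl.current_wrist_torque())
a_=ctrl.read_camera("scene");cv2.imwrite("pics/g.png",cv2.resize(a_[130:290,190:390],(750,600)))
E
```

```text
2.625
False [0.5401 0.0015 0.1575] [ 0.5265 -0.9077  0.101 ] [-0.0482  0.0112 -0.0084]
5.0083 11.27520416978331 30.00001072883606 [-0.2372  0.8507  0.4045] [ 0.3317  0.1513 -0.0191]
```

View pics/g.png

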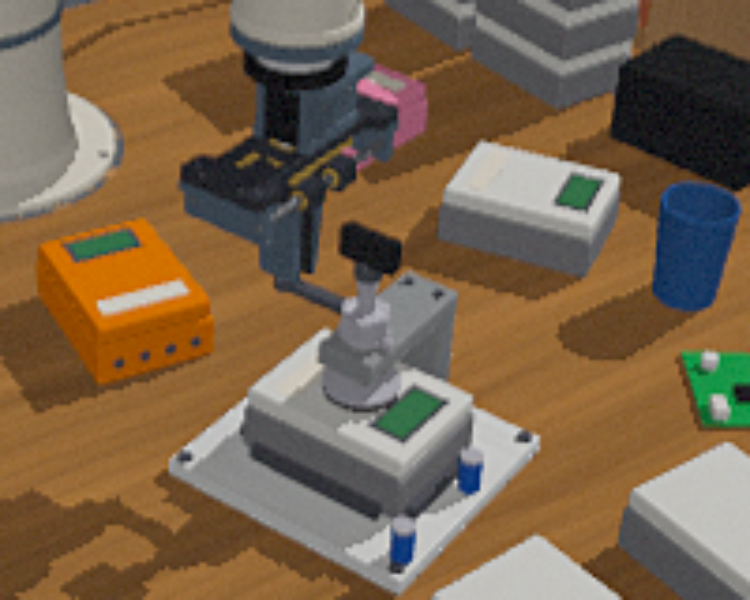

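The fingers have closed on the pin at about (288,255) in the crop. The gap reads 11 to 12 mm, and nothing else is touched. Next I swing the lever anticlockwise.

```bash
python3 - <<'E'
from h import *
a0=180+Y0
for d in list(range(3,58,6)):
  a=a0+d; ctrl.move_l([*pin(a),.157],vel=.04,ori=R(a+90))
  f=ctrl.current_contact_force();y=R(a+90)
  print(d,round(ctrl.current_t(),2),f@y,ctrl.current_wrist_torque(),round(ctrl.current_grasp_force(),1))
ctrl.sleep(.3);f=ctrl.current_contact_force()@y;print(f,ctrl.current_tool_pos())
E
```

```text
3 5.31 [ 0.382  -4.1344 -0.4611] [0.7741 0.0842 0.0017] 30.0
9 5.66 [ 3.4414 -3.3646  1.9223] [ 0.6936 -0.2788  0.0478] 30.0
15 6.01 [ 6.604  -5.3889  2.593 ] [ 1.3742 -0.4668 -0.0093] 30.0
21 6.36 [ 9.3015 -3.522   4.8817] [ 1.5068 -0.6919  0.04  ] 30.0
27 6.71 [11.4117 -4.1538  4.7425] [ 1.9861 -0.777   0.0447] 30.0
33 7.06 [12.9844 -4.8173  4.7484] [ 2.4091 -0.8614  0.0115] 30.0
39 7.41 [14.9417 -5.052   3.2835] [ 2.8272 -0.8114  0.01  ] 30.0
45 7.76 [18.2289 -4.9038  2.4021] [ 3.2115 -0.6794  0.0363] 30.0
51 8.11 [19.6799 -4.5201  2.1948] [ 3.5967 -0.5395 -0.0374] 30.0
57 8.46 [21.4328 -4.3214 -0.0185] [ 3.9042 -0.2708 -0.0085] 30.0
[21.9159 -4.2586  1.004 ] [ 0.5915 -0.045   0.1568]
```

```bash
python3 - <<'E'
from h import *
ctrl.command_gripper(0.6)
p=ctrl.current_tool_pos();print(ctrl.current_t(),ctrl.current_contact_force(),ctrl.current_grip_width())
ctrl.move_l([p[0],p[1],.26],vel=.15)
K0=np.array([.6100,.0267]);psi=90+Y0
ctrl.goto([*K0,.26],R(psi))
hit=ctrl.move_l([*K0,.199],vel=.08,contact_N=6);ctrl.sleep(.2)
print(hit,ctrl.current_t(),ctrl.current_contact_force()@R(psi),ctrl.current_wrist_torque())
ctrl.command_gripper(0.0);ctrl.sleep(.2)
print(ctrl.current_t(),ctrl.current_grip_width()*91,ctrl.current_contact_force()@R(psi),ctrl.current_wrist_torque(),ctrl.current_tool_pos())
im=ctrl.read_camera("scene");cv2.imwrite("pics/k.png",cv2.resize(im[130:290,190:390],(750,600)))
E
```

```text
9.5583 [-0.0366 -0.659   0.0168] 0.6009216773585009
False 13.3333 [ 0.3463 -0.762  -0.3821] [ 0.0787 -0.1672  0.0221]
14.2333 13.457852569972834 [-1.2642  5.0604 -0.5847] [1.0213 0.0036 0.0122] [0.6099 0.0271 0.199 ]
```

View pics/k.png

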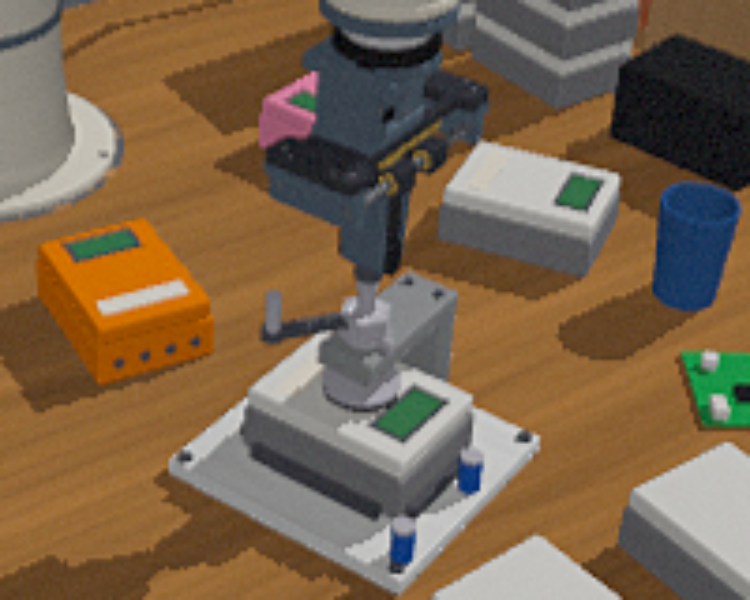

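The lever now points away from its old line, with its pin at crop (272,305). The fingers hold the knob bar, whose width reads 13.5 mm. A lateral force shows the tool is slightly off the axis, so I'll null that while turning in steps.

```bash
cat >> h.py <<'E'
def rd(psi,n=12):
    ctrl.sleep(.1);F=[];M=[]
    for _ in range(n):
        F.append(ctrl.current_contact_force());M.append(ctrl.current_wrist_torque()[2]);ctrl.sleep(.01)
    return np.mean(F,0)@R(psi),np.mean(M),np.std(M)
E
python3 - <<'E'
from h import *
psi=90+Y0;y=R(psi)[:2,1];P=np.array([.6100,.0267])
F0,M,s=rd(psi);print(F0,M,s)
P=P+.0007*y;ctrl.move_l([*P,.199],vel=.02)
F1,M,s=rd(psi);k=(F0[1]-F1[1])/.0007;print(F1,M,s,"k",k)
k=max(k,2000.)
P=P+y*np.clip((F1[1]+.5)/k,-.001,.002);ctrl.move_l([*P,.199],vel=.02)
for d in (6,12,18):
  q=psi-d;ctrl.move_l([*P,.199],vel=.02,ori=R(q))
  F,M,s=rd(q);print(d,round(ctrl.current_t(),2),F,"Mz %.3f %.3f"%(M,s),P)
  P=P+R(q)[:2,1]*np.clip((F[1]+.5)/k*.7,-.001,.001)
print(k,P)
E
```

```text
[-0.9602  5.5445 -0.8071] -0.017369703344139387 0.03545711390647659
[-0.8874 -0.2386  0.7879] 0.0035895617224256785 0.025604205569855883 k 8261.656526512124
6 15.64 [-1.5344 -5.0806  1.6585] Mz 0.112 0.029 [0.6098 0.0274]
12 16.1 [-2.138  -4.6366  1.5505] Mz 0.078 0.034 [0.6099 0.027 ]
18 16.56 [-2.5413 -3.594   1.403 ] Mz 0.103 0.025 [0.6099 0.0267]
8261.656526512124 [0.6099 0.0264]
```

```bash
python3 - <<'E'
from h import *
psi=90+Y0;P=np.array([.6099,.0264]);k=8260
P=P+R(psi-18)[:2,1]*(-.0001)
for d in (18,24,30,36,42):
  q=psi-d;ctrl.move_l([*P,.199],vel=.02,ori=R(q));ctrl.sleep(.15)
  F,M,s=rd(q,30);print(d,round(ctrl.current_t(),2),F,"Mz %.3f %.3f"%(M,s),P)
  P=P+R(q)[:2,1]*np.clip((F[1]+.5)/k*.9,-.001,.001)
  if M>.15: break
print(P)
E
```

```text
18 17.31 [-3.1477  1.9977  1.2187] Mz 0.083 0.024 [0.6099 0.0263]
24 18.07 [-3.1403 -2.4249  1.2448] Mz 0.076 0.035 [0.6099 0.0266]
30 18.82 [-3.652  -3.5032  0.9033] Mz 0.084 0.033 [0.6099 0.0264]
36 19.58 [-4.0743 -2.7802  0.848 ] Mz 0.083 0.035 [0.6098 0.026 ]
42 20.34 [-4.2016 -2.0152  0.8044] Mz 0.091 0.036 [0.6097 0.0258]
[0.6097 0.0257]
```

```bash
python3 - <<'E'
from h import *
psi=90+Y0;P=np.array([.6097,.0257]);k=8260
for d in (42,48,54,60,66,72,78):
  q=psi-d;ctrl.move_l([*P,.199],vel=.02,ori=R(q));ctrl.sleep(.15)
  F,M,s=rd(q,30);print(d,round(ctrl.current_t(),2),F,"Mz %.3f %.3f"%(M,s),P)
  P=P+R(q)[:2,:2]@np.clip((F[:2]+.3)/k*.8,-.001,.001)
  if M>.17: break
print(P)
E
```

```text
42 21.09 [-4.122  -0.057   1.1165] Mz 0.075 0.029 [0.6097 0.0257]
48 21.85 [ 0.3783 -2.9931 -2.4477] Mz 0.081 0.028 [0.61   0.0256]
54 22.61 [ 1.5434 -3.9583 -3.3794] Mz 0.094 0.032 [0.6099 0.0254]
60 23.37 [ 0.3686 -2.9317 -2.0148] Mz 0.145 0.031 [0.6095 0.0252]
66 24.12 [-0.7406 -1.8024 -1.2033] Mz 0.160 0.030 [0.6093 0.025 ]
72 24.88 [-0.8474 -2.4323 -2.1348] Mz 0.213 0.032 [0.6092 0.0249]
[0.6091 0.0248]
```

```bash
python3 - <<'E'
from h import *
psi=90+Y0;P=np.array([.6091,.0248]);k=8260
for d in (72,77,81):
  q=psi-d;ctrl.move_l([*P,.199],vel=.02,ori=R(q));ctrl.sleep(.15)
  F,M,s=rd(q,60 if d>72 else 30);print(d,round(ctrl.current_t(),2),F,"Mz %.3f %.3f"%(M,s),P)
  P=P+R(q)[:2,:2]@np.clip((F[:2]+.3)/k*.8,-.001,.001)
  if M>.27: break
print(P)
E
```

```text
72 25.63 [-0.1674 -0.3057 -1.358 ] Mz 0.211 0.028 [0.6091 0.0248]
77 26.63 [-0.3062 -1.8812 -2.9472] Mz 0.268 0.029 [0.6091 0.0248]
81 27.63 [-0.4553 -2.5439 -3.7322] Mz 0.287 0.032 [0.609  0.0247]
[0.6088 0.0246]
```

```bash
sed -i 's/^C=.*;Y0/C=np.array([.609,.0253]);Y0/' h.py; python3 - <<'E'
from h import *
ctrl.command_gripper(0.4)
p=ctrl.current_tool_pos();ctrl.move_l([p[0],p[1],.26],vel=.15)
a=253.
ctrl.goto([*pin(a),.26],R(a+90));ctrl.command_gripper(.7)
hit=ctrl.move_l([*pin(a),.157],vel=.08,contact_N=5)
B,M,_=rd(a+90,10);print(hit,ctrl.current_t(),B)
ctrl.command_gripper(0.0)
F,M,_=rd(a+90,10);print(ctrl.current_t(),F,ctrl.current_grip_width()*91)
im=ctrl.read_camera("scene");cv2.imwrite("pics/p.png",cv2.resize(im[130:290,190:390],(750,600)))
E
```

```text
False 31.6417 [ 0.1438 -0.1059  0.2708]
32.675 [-0.1479  0.3157  0.6198] 11.112106874863088
```

View pics/p.png

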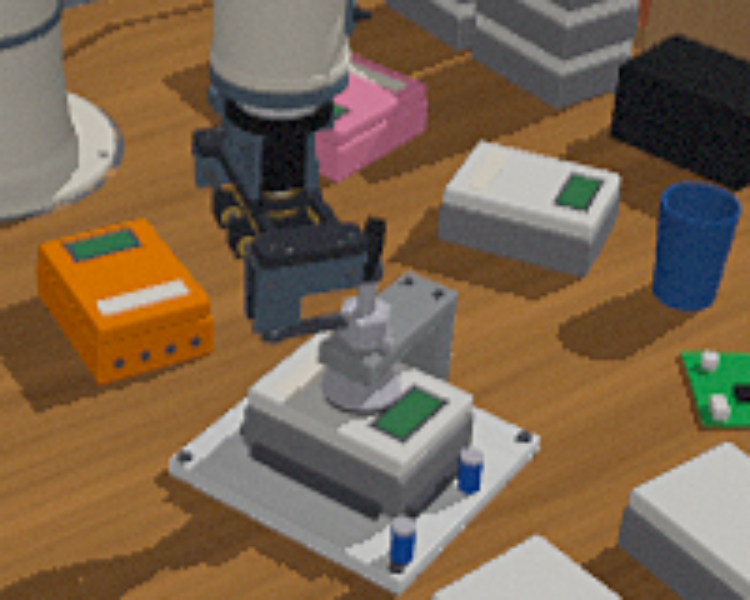

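The fingers are back on the pin at crop (275,310), with almost no side load. The knob at (373,245) has turned about 80° and the foot is down. Now I swing the lever back.

```bash
cat > sw.py <<'E'
from h import *
import sys,json
def swing(angles,r,stop,n,wait):
    for a in angles:
        ctrl.move_l([*pin(a,r),.157],vel=.035,ori=R(a+90))
        if wait: ctrl.sleep(wait)
        F,M,_=rd(a+90,n);print(a,round(ctrl.current_t(),2),F,"r %.4f"%r)
        r-=np.clip(F[0]/8000*.7,-.0007,.0007)
        if F[1]>stop: break
    return a,r
E
python3 - <<'E'
from sw import *
print(swing([247,241,235,229,223,217,211,205,200],.075,10,5,0))
E
```

```text
247 33.24 [-1.0621  4.7017  3.3871] r 0.0750
241 33.76 [-2.5905  2.911   1.5856] r 0.0751
235 34.27 [-2.6428  4.111   1.3941] r 0.0753
229 34.79 [-2.495   3.0136  0.637 ] r 0.0756
223 35.31 [-1.542   3.4319  0.3892] r 0.0758
217 35.83 [-1.6847  3.4174  0.0289] r 0.0759
211 36.34 [-1.8335  3.6434 -0.3085] r 0.0761
205 36.86 [-1.6487  3.4981 -1.1252] r 0.0762
200 37.34 [-1.8643  5.9439 -0.8468] r 0.0764
(200, np.float64(0.07651932619252828))
```

```bash
python3 - <<'E'
from sw import *
print(swing([197,194,191,188,185,182,179,176,173,170,168,166],.0765,9.5,20,.1))
E
```

```text
197 37.98 [-1.9328  7.362  -0.5645] r 0.0765
194 38.61 [-0.9291  7.5852 -0.3161] r 0.0767
191 39.24 [-0.8703  8.2982 -0.6115] r 0.0768
188 39.88 [-0.759   9.0827 -1.4176] r 0.0768
185 40.51 [-0.847   9.3079 -1.9252] r 0.0769
182 41.14 [-0.47   10.4339 -2.0331] r 0.0770
(182, np.float64(0.07700822458091108))
```

```bash
python3 - <<'E'
from sw import *
a,r=swing([180],.077,99,30,.2)
ctrl.command_gripper(.5);p=ctrl.current_tool_pos()
ctrl.move_l([p[0],p[1],.26],vel=.15)
ctrl.goto([.40,-.20,.35],R(270));ctrl.sleep(.3)
print(ctrl.current_t(),ctrl.current_contact_force())
for n in("scene",):
  im=ctrl.read_camera(n);cv2.imwrite("pics/e.png",cv2.resize(im[130:290,190:390],(750,600)))
E
```

```text
180 41.94 [-0.4192 11.4389 -2.5796] r 0.0770
44.8333 [-0.2566 -0.1957 -0.6181]
```

View pics/e.png

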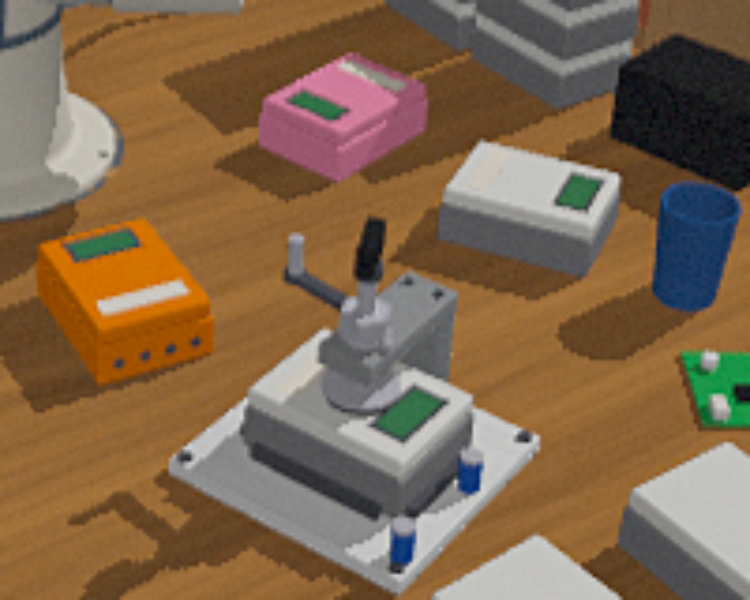

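The lever, with its pin at (296,255), is back a little clockwise of where it started. The knob has turned, the meter and cells are undisturbed, and the arm is clear.

```bash
python3 -c "
from bench import ctrl
print(ctrl.sign_off())"
```

```text
the job is handed in; nothing more can be done
None
```

I handed the job in at about 45 s; no verdict came back. The nut was loosened about 55°, the foot was screwed down to an estimated 15–21 N on the meter, and the nut was nipped up at about 11.4 N at the pin (roughly 40–70 N clamping); the arm is clear and the last picture shows nothing else moved.

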